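# T-handle wrench from its tube holder into the tool can

### The arm

A 6-joint arm with a two-finger parallel gripper is mounted at the origin on the work surface. World frame = base frame: x ahead of the robot, y to its left, z up, the work surface at z = 0. Lengths are in mm, angles in degrees, forces in N, time in s.
With the tool pointing down it reaches from about 275 to 1000 mm from the base axis. Payload 8.4 kg.
Tool frame: the origin (TCP) lies between the finger pads; the fingertips stand 14 mm ahead of it and the grasp point (between the pads) lies 5 mm behind it; z points along the fingers, y is the line along which they close (so a half turn about z gives the same grasp; the last joint's range is limited). The gripper opens to 85 mm and grips with 20 to 120 N. Pads are 22 mm wide; open, the fingers measure 114 mm over their backs; the gripper's body (76 mm by 85 mm) begins 54 mm behind the grasp point. The pads swing forward as they close: fully open they stand 13 mm farther back than shut.
Start: joints at [-74.966, 20.225, 93.587, -0, 66.188, -0.138], TCP at [163.571, -603.218, 216.481] pointing down, gripper open.
Joint ranges: [-150.9, 150.9], [-52.94, 120.26], [3.33, 152.33], [-74.26, 254.26], [0, 154.13], [-172.89, 172.89]. Speed limits (degrees/s): [127.2, 127.2, 159.86, 180, 180, 180].

### API

Orientations are given as [roll, pitch, yaw] about the fixed x, y, z axes, in that order (R = Rz(yaw) Ry(pitch) Rx(roll)).
In Python, from rig import get_state, vision, manip gives the robot as it stands.
- The arm moves only by the tool send_rows, never from a script. Its argument "series" is a list of rows, each an object with "offset": the shift along the tool's x, y, z each as a share of 0.25 m, from -1 to 1, a list of three; "rotation": the turn, a rotation vector about the tool's x, y, z each as a share of 2 rad, from -1 to 1, a list of three. A call has exactly 8 rows; each row is the pose to reach, as a shift and turn from the pose commanded when the call began, along the tool's axes at that moment; what a row does not reach only later rows make up. A row lasts 1/12 s, in which the tool goes at most 41.7 mm and 7.16 degrees, less where a joint would pass 70% of its speed; a pose out of reach is approached as far as the arm can. A call with a number of a shift or a turn outside -1 to 1 is refused whole. A call with a gripper value outside its range is refused whole. "gripper" is the opening, from -1 (shut) to 1 (fully open), set as the call begins (left out, the last holds). The fingers move at their own pace and stop on an object; "force" is the grip in N (left out, the last holds). Time passes only in rows, so rows that repeat a pose let the fingers close, or fill a call up. It gives the time, the measured TCP pose, the force, the opening and the grip force at its end, in the units of the state.
- get_state(): the state, without advancing time (a new reading comes with each control period).
- vision.camera(name): name is "scene" or "top" or "wrist"; returns a dict with "img" (420x560x3 uint8, blue, green, red), "depth" (420x560 float32, mm along the optical axis (not along the pixel's ray), 0 where there is no reading), "fx", "fy", "cx", "cy" (pixels), "rvec" (rotation vector, rad) and "tvec" (3), from world to camera coordinates, as OpenCV has them. Camera axes: x right, y down, z forward; pixel columns grow to the right and rows downward; lengths in mm; the calibration is good to about 2 mm. A picture is of the moment at which its call begins.
- manip.hand_in(): hands the job in; it is judged then, once.
The state is a dict: "clock": time; "q": joint angles; "qd": joint speeds; "tau": joint torques, N m; "ee_pos": TCP position; "orientation": TCP orientation; "force": force on the tool from outside, world axes, zero at the start; "moment": the same for the moment, N m; "opening": opening from 0.0 (shut) to 1.0 (fully open); "finger_force": force on a finger pad.
Only numpy, scipy, OpenCV 4.12 (cv2) and the standard library are available. Lean on these libraries where they do the work, as an engineer would, in place of code of your own. Each camera call takes 0.05 s, during which the arm holds its last target. There are 200 camera calls.

### The job

The fixture is bolted down, so clear the wrench away: pull the T-handled socket wrench up out of its upright tube holder, keeping it upright, and lower it, handle up, into the wide empty steel can, letting go only once its foot is well down inside. Leave the screwdriver and the chisel standing in their own holders.

Things in the scene. Friction and masses are not known exactly. Their poses are not given: they have to be found in the camera images.
- wrench: T-handled socket wrench upright in a fixed tube holder (36 mm across, rim 86 mm above the table, bore 28 wide, 74 deep). Steel shank 10 mm thick, foot 20 mm across and 32 long, black crossbar 14 mm thick, 90 long on top; 167 mm tall, 110 to 220 g. Origin: centre of the foot's underside, 12 mm above the table; z up the shank, x along the crossbar, whose centre line is 160 mm above the origin.
- can: wide empty open steel can held to the table by a magnet (fixed): outside diameter 82 mm, inside 76 mm, 100 mm high, inner floor 4 mm above the table. Origin: centre of its underside; z up. It stands to the right (-y) of the three holders, which stand in a row along x, 95 mm or more apart; clutter on the way from them to it is under 100 mm tall.
- screwdriver: bystander: screwdriver with a straight, thick black handle (28 mm), standing handle up in a like holder, top 171 mm above the table. Origin: its tip at the bottom, on its axis; z up to the handle. To be left there.
- chisel: bystander: plain straight round dark steel cold chisel, 18 mm thick and 160 mm long, standing in a like holder, top 172 mm above the table. Origin: centre of its lower end; z up. To be left there.

How it is judged (in metres and radians):
On the way, in this order (a step that is already met when the one before it is completed fails the run):
1. the wrench is pulled clear above its holder, upright to 25 degrees (height (world z) of wrench above 0.088 m and angle between wrench's own z axis and vertical below 0.44 rad), for 0.1 s.
2. the wrench, still held, is lowered into the can until its foot is less than 60 mm above the table (height (world z) of wrench below 0.06 m and horizontal distance between wrench and can below 0.04 m and contact force between the fingers and wrench above 0.5 N), for 0.05 s.
At the end, for the whole second after the job is handed in: The wrench rests in the can: its foot within 40 mm of the can's axis and less than 30 mm above the table, handle up (leaning on the rim is fine, up to 45 degrees), at rest; screwdriver and chisel still in their holders, their lower ends moved less than 40 mm (horizontal distance between wrench and can below 0.04 m and height (world z) of wrench below 0.03 m and angle between wrench's own z axis and vertical below 0.8 rad and linear speed of wrench below 0.05 m/s and distance of each of screwdriver, chisel from where it was at the start of the episode below 0.04 m); the robot touches nothing.
It fails at once if the screwdriver or the chisel is pulled out or knocked out of its holder (lower end moved more than 40 mm) (distance of any of screwdriver, chisel from where it was at the start of the episode above 0.04 m).
It also fails if it takes over 43 s, if anything falls off the work surface, if the arm or the gripper's body presses on something with over 40 N, if the wrist force passes 120 N, or if a joint passes its speed limit or range.

## Working session

There is one attempt and no reset: what is moved stays moved. The work goes in short steps, Python scripts to look and compute and a tool call to move; the robot and the scene stay as the last step left them, time stands still between calls to the robot, and variables do not carry over. Pictures are saved under pics/ and viewed, at most 10 in all, crops included, and the job is handed in when it is done.

Besides the shell and the picture viewer there is one more tool, called after "Emit:" by a JSON object that holds its "name" and its "arguments", one argument or row to a line. send_rows: Moves the arm, as the interface text tells. Shift numbers are shares of 0.25 m and turn numbers shares of 2 rad, none past 1 either way. Its arguments: {"type":"object","properties":{"series":{"type":"array","items":{"type":"object","properties":{"offset":{"type":"array","items":{"type":"number","minimum":-1,"maximum":1}},"rotation":{"type":"array","items":{"type":"number","minimum":-1,"maximum":1}}}}},"gripper":{"type":"number"},"force":{"type":"number"}},"required":["series"]}

```bash
mkdir -p pics; cat > h.py <<'E'
import numpy as np, cv2
from rig import get_state, vision, manip
def cam(n):
    c=vision.camera(n); R=cv2.Rodrigues(np.array(c['rvec'],float))[0]; t=np.array(c['tvec'],float).ravel()
    d=c['depth']; v,u=np.mgrid[:d.shape[0],:d.shape[1]]
    P=np.stack([(u-c['cx'])/c['fx']*d,(v-c['cy'])/c['fy']*d,d],-1)
    W=(P-t)@R; W[d==0]=np.nan
    return c,W
E
python3 - <<'E'
from h import *
for n in ('top','scene'):
    c,W=cam(n); cv2.imwrite(f'pics/{n}.png',c['img']); np.savez(f'{n}.npz',W=W,img=c['img'])
    z=W[...,2]; m=((z>80)&(z<200)).astype(np.uint8)
    k,l,s,ce=cv2.connectedComponentsWithStats(m)
    for i in range(1,k):
        if s[i,4]>25:
            p=W[l==i]; print(n,s[i],np.round(np.median(p,0)),np.round(p.min(0)),np.round(p.max(0)))
print(get_state())
E
```

```text
top [ 176    0  123   47 3829] [890.  87.  89.] [837. -37.  80.] [937. 212. 118.]
top [ 403    0   80   25 1729] [ 894. -320.  121.] [ 890. -391.   80.] [ 909. -251.  144.]
top [  0  24  45  97 778] [787. 482.  88.] [678. 476.  80.] [879. 567.  93.]
top [172 103  25  31 406] [662. 172. 120.] [654. 161.  81.] [686. 195. 171.]
top [ 492  143   44   35 1034] [ 590. -425.  137.] [ 570. -465.   80.] [ 622. -411.  176.]
top [395 147  46  44 510] [ 585. -266.   96.] [ 543. -304.   80.] [ 624. -223.  103.]
top [161 153  33  51 630] [540. 178. 176.] [499. 161.  80.] [586. 198. 183.]
top [157 236  26  19 298] [432. 189.  88.] [419. 178.  80.] [452. 213. 172.]
top [261 258   9  16 101] [396.  24.  92.] [385.  16.  80.] [413.  31.  97.]
scene [  0   0  19  34 449] [-914.   12.  124.] [-927.  -25.   80.] [-903.   36.  184.]
scene [ 17   0  29  28 180] [-950.  124.  116.] [-1256.    68.    80.] [-935.  234.  173.]
scene [ 280    0   54   45 1650] [-58. 622. 139.] [-471.  609.   80.] [ -45. 1230.  200.]
scene [ 443    0  117   17 1030] [ 257. 1424.  131.] [-151. 1409.   80.] [ 400. 1625.  166.]
sce
[... 714 characters left out ...]
432.   80.] [ 626. -410.  127.]
{'clock': 0.1, 'q': array([-7.49674033e+01,  2.02603900e+01,  9.36254213e+01, -3.22553910e-04,
        6.61870191e+01, -1.36259217e-01]), 'qd': array([ 0.00414969, -0.10491216, -0.13430314, -0.01427343,  0.05623173,
       -0.02840318]), 'tau': array([ 1.37327595e-03, -6.06355476e+01, -3.42817640e+01,  1.41393512e-04,
        3.92085043e-03, -5.36505786e-05]), 'ee_pos': array([ 163.43527381, -602.78746146,  215.81183006]), 'orientation': array([-1.79927169e+02,  1.21724983e-04,  1.51689864e+01]), 'force': array([-0.2337993 ,  0.47981075, -1.48503954]), 'moment': array([-0.00708537,  0.03471579,  0.02380364]), 'finger_force': 0.0, 'opening': 1.0002914652162536}
```

View pics/top.png

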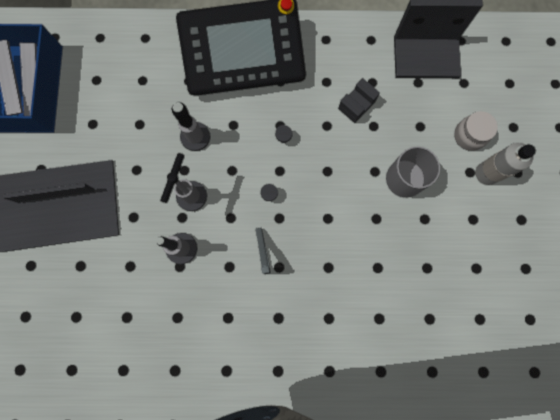

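View pics/scene.png

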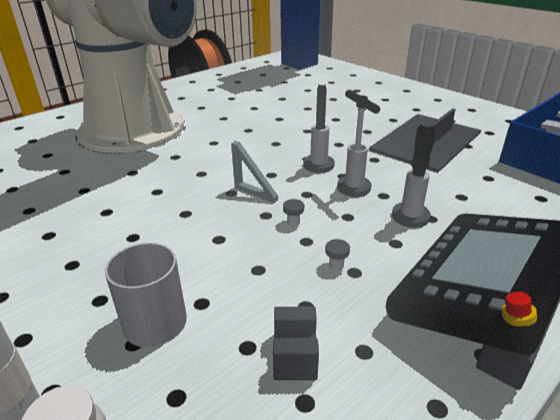

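The top view shows the T-wrench crossbar at about (172,178), the chisel at (165,240), the screwdriver at (182,112) and the can rim at (417,168). In the scene view the wrench is at (360,100) and the can at (145,270). Next I'll measure the bar, shank and can.

```bash
python3 - <<'E'
from h import *
for n in ('top','scene'):
    D=np.load(n+'.npz'); W=D['W']; X,Y,Z=np.moveaxis(W,-1,0)
    b=W[(X>480)&(X<610)&(Y>130)&(Y<230)&(Z>162)&(Z<186)]
    r=cv2.minAreaRect(b[:,:2].astype(np.float32)); 
    w=np.linalg.eigh(np.cov(b[:,:2].T))[1][:,1]
    print(n,'bar',len(b),r,np.degrees(np.arctan2(w[1],w[0])),np.percentile(b[:,2],[5,50,95]))
    for nm,lo,hi in(('shank',100,155),('rim',76,88)):
        s=W[(X>480)&(X<610)&(Y>130)&(Y<230)&(Z>lo)&(Z<hi)]
        print(nm,len(s),np.median(s,0),s.min(0),s.max(0))
    c=W[(X>530)&(X<640)&(Y>-315)&(Y<-210)&(Z>96)&(Z<106)]
    print('can',cv2.minEnclosingCircle(c[:,:2].astype(np.float32)),len(c))
    for nm,x0,x1 in(('chis',410,470),('scr',640,700)):
        s=W[(X>x0)&(X<x1)&(Y>150)&(Y<220)&(Z>130)]; print(nm,np.median(s,0),s.min(0),s.max(0))
    s=W[(X>360)&(X<720)&(Y>-210)&(Y<140)]; print('clutter z',np.nanmax(s[:,2]))
E
```

```text
top bar 455 ((542.7210083007812, 179.83836364746094), (17.58241844177246, 89.4526596069336), 75.18511199951172) 162.99291777934312 [171.86931411 177.43208179 180.67560758]
shank 46 [540.04973234 177.10192803 125.80255443] [537.90534519 174.88248949 100.13513327] [544.0252939 183.2633436 148.0978812]
rim 133 [539.74870476 177.25913094  84.56471169] [525.06915739 162.46773185  76.06096248] [559.39362091 197.91302055  87.99067119]
can ((584.3850708007812, -263.44952392578125), 41.72762680053711) 257
chis [432.60005762 189.70132653 158.80898276] [426.37632201 186.9221032  130.967785  ] [443.36224451 202.31174621 171.74337923]
scr [662.7370232  172.25452148 159.91018915] [657.50821951 164.33744393 130.19513038] [683.56878375 190.49967825 171.06055003]
clutter z 97.41582856485824
scene bar 361 ((546.41650390625, 180.17501831054688), (17.137765884399414, 90.53128814697266), 76.1078872680664) 164.16639158922618 [167.06094316 175.75113697 180.15168929]
shank 171 [548.60442626 178.40115707 129.21178299] [541.20660932 174.79469435 100.55163087] [552.83052983 186.64258509 154.98441445]
rim 214 [549.9050786  177.09295192  82.76557848] [528.13978084 163.05382911  76.04787458] [564.88493799 199.36034901  87.671727  ]
can ((587.4461059570312, -261.9673767089844), 41.980621337890625) 719
chis [443.42885384 191.88309692 152.45559374] [433.23823905 187.75598252 130.09531326] [448.30981256 203.55974005 173.02035343]
scr [680.20169392 169.68536069 152.70238667] [661.81998779 164.2011015  130.05313522] [688.70809343 187.81460959 171.82469299]
clutter z 96.3422380278955
```

Emit:
{"name": "send_rows", "arguments": {
  "series": [
    {"offset": [0.06,-0.07,-0.02],"rotation": [0,0,0]},
    {"offset": [0.16,-0.18,-0.05],"rotation": [0,0,0]},
    {"offset": [0.27,-0.3,-0.08],"rotation": [0,0,0]},
    {"offset": [0.38,-0.42,-0.1],"rotation": [0,0,0]},
    {"offset": [0.48,-0.54,-0.1],"rotation": [0,0,0]},
    {"offset": [0.58,-0.66,-0.1],"rotation": [0,0,0]},
    {"offset": [0.68,-0.77,-0.1],"rotation": [0,0,0]},
    {"offset": [0.76,-0.87,-0.1],"rotation": [0,0,0]}
  ],
  "gripper": 1
}}

```text
clock: 0.77
ee_pos: [290.5, -341.3, 241.3]
orientation: [-180.0, -0.0, 15.2]
force: [1.0, -0.9, -0.1]
opening: 0.999
finger_force: 0.0
```

Emit:
{"name": "send_rows", "arguments": {
  "series": [
    {"offset": [0.1,-0.11,0],"rotation": [0,0,0]},
    {"offset": [0.2,-0.22,0],"rotation": [0,0,0]},
    {"offset": [0.3,-0.33,0],"rotation": [0,0,0]},
    {"offset": [0.4,-0.44,0],"rotation": [0,0,0]},
    {"offset": [0.5,-0.55,0],"rotation": [0,0,0]},
    {"offset": [0.6,-0.66,0],"rotation": [0,0,0]},
    {"offset": [0.68,-0.77,0],"rotation": [0,0,0]},
    {"offset": [0.76,-0.87,0],"rotation": [0,0,0]}
  ]
}}

```text
clock: 1.43
ee_pos: [416.6, -81.9, 241.4]
orientation: [-180.0, 0.0, 15.2]
force: [1.3, -0.9, -0.3]
opening: 1.001
finger_force: 0.0
```

Emit:
{"name": "send_rows", "arguments": {
  "series": [
    {"offset": [0.1,-0.11,0],"rotation": [0,0,0.04]},
    {"offset": [0.2,-0.22,0],"rotation": [0,0,0.08]},
    {"offset": [0.3,-0.33,0],"rotation": [0,0,0.12]},
    {"offset": [0.4,-0.44,0],"rotation": [0,0,0.16]},
    {"offset": [0.5,-0.55,0],"rotation": [0,0,0.2]},
    {"offset": [0.6,-0.68,0],"rotation": [0,0,0.24]},
    {"offset": [0.7,-0.8,0],"rotation": [0,0,0.265]},
    {"offset": [0.76,-0.87,0],"rotation": [0,0,0.274]}
  ]
}}

```text
clock: 2.1
ee_pos: [543.9, 179.2, 241.1]
orientation: [-179.9, 0.0, -16.3]
force: [-0.2, -1.0, 0.6]
opening: 1.002
finger_force: 0.0
```

```bash
cat > to.py <<'E'
from h import *
from scipy.spatial.transform import Rotation as Ro
def to(p):
    s=get_state(); R=Ro.from_euler('xyz',s['orientation'],degrees=True)
    print('pos',s['ee_pos'].round(1),'rpy',s['orientation'].round(1),'F',s['force'].round(1),'t',s['clock'],'q',s['q'].round(0))
    print('shares to',p,(R.inv().apply(np.array(p)-s['ee_pos'])/250).round(3))
E
python3 - <<'E'
from to import *
c,W=cam('wrist'); cv2.imwrite('pics/w1.png',c['img'])
to([544,180,240])
X,Y,Z=np.moveaxis(W,-1,0)
b=W[(X>480)&(X<610)&(Y>120)&(Y<240)&(Z>162)&(Z<186)]
if len(b)>20:
    w=np.linalg.eigh(np.cov(b[:,:2].T))[1][:,1]
    print(len(b),cv2.minAreaRect(b[:,:2].astype(np.float32)),np.degrees(np.arctan2(w[1],w[0])),np.percentile(b[:,2],[5,50,95]))
E
```

```text
pos [545.2 181.4 241.1] rpy [-179.8   -0.   -16.3] F [1.2 3.  0.5] t 2.15 q [ 18.  14.  98.   0.  67. 124.]
shares to [544, 180, 240] [-0.003  0.007  0.004]
2331 ((544.2669067382812, 180.4310302734375), (17.750865936279297, 89.25617980957031), 76.03005981445312) 162.9012737187889 [172.50394554 177.04511925 179.18774946]
```

View pics/w1.png

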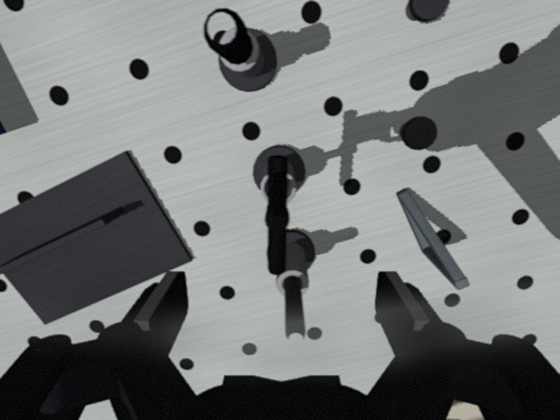

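The wrist view shows the bar vertical at (278,215), centred between the fingers. It measures (544,180), which agrees with the earlier views, so I'll descend and grip.

Emit:
{"name": "send_rows", "arguments": {
  "series": [
    {"offset": [0,0,0.05],"rotation": [0,0,0]},
    {"offset": [0,0,0.1],"rotation": [0,0,0]},
    {"offset": [0,0,0.15],"rotation": [0,0,0]},
    {"offset": [0,0,0.2],"rotation": [0,0,0]},
    {"offset": [0,0,0.25],"rotation": [0,0,0]},
    {"offset": [0,0,0.28],"rotation": [0,0,0]},
    {"offset": [0,0,0.3],"rotation": [0,0,0]},
    {"offset": [0,0,0.3],"rotation": [0,0,0]}
  ]
}}

```text
clock: 2.82
ee_pos: [542.3, 175.3, 165.5]
orientation: [179.9, 0.1, -16.2]
force: [0.6, 0.0, 0.9]
opening: 1.0
finger_force: 0.0
```

Emit:
{"name": "send_rows", "arguments": {
  "series": [
    {"offset": [0,0,0]},
    {"offset": [0,0,0]},
    {"offset": [0,0,0]},
    {"offset": [0,0,0]},
    {"offset": [0,0,0]},
    {"offset": [0,0,0]},
    {"offset": [0,0,0]},
    {"offset": [0,0,0]}
  ],
  "gripper": -1,
  "force": 60
}}

```text
validation failed for argument at $.se...
```

Emit:
{"name": "send_rows", "arguments": {
  "series": [
    {"offset": [0,0,0],"rotation": [0,0,0]},
    {"offset": [0,0,0],"rotation": [0,0,0]},
    {"offset": [0,0,0],"rotation": [0,0,0]},
    {"offset": [0,0,0],"rotation": [0,0,0]},
    {"offset": [0,0,0],"rotation": [0,0,0]},
    {"offset": [0,0,0],"rotation": [0,0,0]},
    {"offset": [0,0,0],"rotation": [0,0,0]},
    {"offset": [0,0,0],"rotation": [0,0,0]}
  ],
  "gripper": -1,
  "force": 60
}}

```text
clock: 3.48
ee_pos: [543.0, 175.7, 166.6]
orientation: [-180.0, -0.0, -16.2]
force: [0.1, -0.3, 0.3]
opening: -0.004
finger_force: 0.0
```

The gripper closed on nothing, so I'll look again.

```bash
python3 - <<'E'
from to import *
for n in('wrist','scene'):
    c,W=cam(n); np.savez(n+'2.npz',W=W,img=c['img'])
    if n=='scene': im=cv2.resize(c['img'][50:250,250:480],None,fx=2,fy=2)
    else: im=c['img'][:, :]
    cv2.imwrite(f'pics/{n}2.png',im)
to([544,180,240])
E
```

```text
pos [543.  175.7 166.5] rpy [-180.    -0.   -16.2] F [ 0.2 -0.4  0.6] t 3.5833 q [ 18.  18. 103.  -0.  58. 124.]
shares to [544, 180, 240] [-0.001 -0.018 -0.294]
```

View pics/wrist2.png

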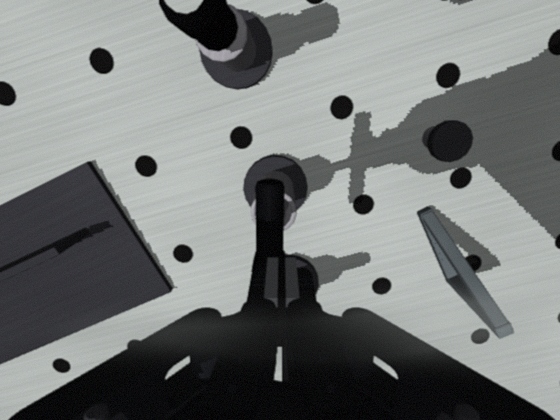

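View pics/scene2.png

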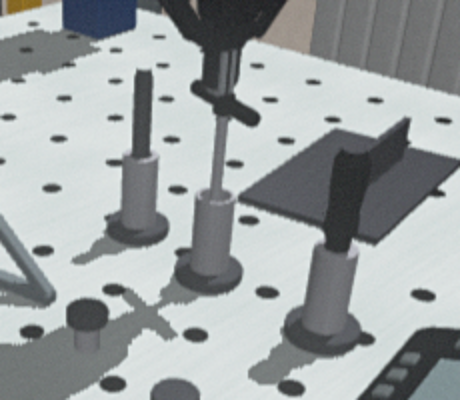

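The wrist view shows the shut fingertips at (282,290) and the bar end at (270,215). In the scene crop the fingers end at the bar at (222,90), so they may be above it or behind it. I'll check with depth.

```bash
python3 - <<'E'
from h import *
D=np.load('scene2.npz');W=D['W'];im=D['img']
# crop (x,y)-> full x/2+250, y/2+50
for x,y in [(200,92),(222,105),(250,117),(222,85),(215,70),(222,60),(235,70),(235,95),(218,150),(207,85)]:
    u,v=x//2+250,y//2+50; print((x,y),W[v,u].round(0),im[v,u])
D=np.load('wrist2.npz');W=D['W'];im=D['img']
print('wrist')
for u,v in [(270,190),(270,220),(270,245),(262,270),(270,290),(282,290),(295,290),(282,265),(308,280)]: print((u,v),W[v,u].round(0),im[v,u])
E
```

```text
(200, 92) [519. 183. 174.] [49 47 43]
(222, 105) [551. 174. 175.] [60 60 57]
(250, 117) [585. 168. 175.] [60 56 56]
(222, 85) [554. 168. 194.] [118 116 114]
(215, 70) [547. 165. 205.] [56 56 52]
(222, 60) [552. 167. 214.] [109 101 104]
(235, 70) [556. 179. 204.] [99 98 93]
(235, 95) [553. 186. 181.] [123 122 119]
(218, 150) [548. 178. 131.] [124 118 118]
(207, 85) [541. 163. 192.] [57 56 53]
wrist
(270, 190) [584. 168. 178.] [21 21 21]
(270, 220) [570. 172. 179.] [20 17 20]
(270, 245) [557. 176. 178.] [9 5 7]
(262, 270) [551. 181. 190.] [ 9 11  8]
(270, 290) [554. 176. 213.] [52 49 47]
(282, 290) [553. 172. 213.] [12 15 12]
(295, 290) [551. 167. 212.] [49 45 45]
(282, 265) [553. 172. 192.] [6 4 6]
(308, 280) [546. 162. 198.] [10 11 14]
```

The shut fingertips really sit at about z=181, just above the bar, so the reported TCP z is about 28 mm low. The fingers are also about 5 mm off in y. I'll open, shift 5 mm and go 28 mm lower. The gripper body and the holder rim still have room for that.

Emit:
{"name": "send_rows", "arguments": {
  "series": [
    {"offset": [0,0,0],"rotation": [0,0,0]},
    {"offset": [0,0,0],"rotation": [0,0,0]},
    {"offset": [0,0,0],"rotation": [0,0,0]},
    {"offset": [0,0,0],"rotation": [0,0,0]},
    {"offset": [0,0,0],"rotation": [0,0,0]},
    {"offset": [0,0,0],"rotation": [0,0,0]},
    {"offset": [0,0,0],"rotation": [0,0,0]},
    {"offset": [0,-0.02,0],"rotation": [0,0,0]}
  ],
  "gripper": 1
}}

```text
clock: 4.25
ee_pos: [544.1, 180.1, 166.5]
orientation: [180.0, 0.0, -16.3]
force: [0.9, 0.2, -0.5]
opening: 0.998
finger_force: 0.0
```

Emit:
{"name": "send_rows", "arguments": {
  "series": [
    {"offset": [0,0,0.01],"rotation": [0,0,0]},
    {"offset": [0,0,0.03],"rotation": [0,0,0]},
    {"offset": [0,0,0.05],"rotation": [0,0,0]},
    {"offset": [0,0,0.07],"rotation": [0,0,0]},
    {"offset": [0,0,0.09],"rotation": [0,0,0]},
    {"offset": [0,0,0.11],"rotation": [0,0,0]},
    {"offset": [0,0,0.11],"rotation": [0,0,0]},
    {"offset": [0,0,0.11],"rotation": [0,0,0]}
  ]
}}

```text
clock: 4.92
ee_pos: [544.1, 180.4, 138.5]
orientation: [180.0, 0.0, -16.2]
force: [0.3, -0.5, -0.5]
opening: 0.997
finger_force: 0.0
```

```bash
python3 - <<'E'
from to import *
c,W=cam('scene'); cv2.imwrite('pics/s3.png',cv2.resize(c['img'][20:220,250:480],None,fx=2,fy=2)); np.savez('s3.npz',W=W)
to([544,180,240])
E
```

```text
pos [544.3 180.5 138.9] rpy [180.    0.  -16.2] F [-1.   0.7  0.5] t 4.9667 q [ 18.  21. 104.   0.  55. 124.]
shares to [544, 180, 240] [-0.001  0.002 -0.405]
```

View pics/s3.png

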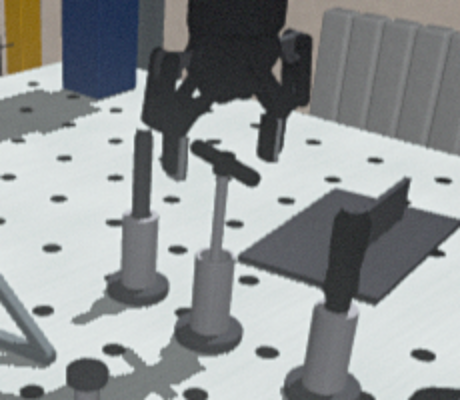

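The fingers straddle the bar: left tip at (178,175), right tip at (270,155), bar at (225,165). Closing will swing them further down, so I'll close now.

Emit:
{"name": "send_rows", "arguments": {
  "series": [
    {"offset": [0,0,0],"rotation": [0,0,0]},
    {"offset": [0,0,0],"rotation": [0,0,0]},
    {"offset": [0,0,0],"rotation": [0,0,0]},
    {"offset": [0,0,0],"rotation": [0,0,0]},
    {"offset": [0,0,0],"rotation": [0,0,0]},
    {"offset": [0,0,0],"rotation": [0,0,0]},
    {"offset": [0,0,0],"rotation": [0,0,0]},
    {"offset": [0,0,0],"rotation": [0,0,0]}
  ],
  "gripper": -1,
  "force": 60
}}

```text
clock: 5.63
ee_pos: [544.5, 180.6, 139.2]
orientation: [-180.0, -0.0, -16.2]
force: [0.4, -0.5, 1.6]
opening: 0.142
finger_force: 58.4
```

```bash
python3 - <<'E'
from to import *
W=np.load('s3.npz')['W']
for x,y in [(178,172),(178,160),(270,155),(268,145),(225,165)]: print((x,y),W[y//2+20,x//2+250].round(0))
to([586,-263,260])
E
```

```text
(178, 172) [541. 131. 176.]
(178, 160) [539. 132. 186.]
(270, 155) [564. 222. 175.]
(268, 145) [561. 222. 182.]
(225, 165) [553. 174. 175.]
pos [544.5 180.6 139.2] rpy [-180.    -0.   -16.2] F [ 0.4 -0.5  1.6] t 5.6333 q [ 18.  21. 104.   0.  55. 124.]
shares to [586, -263, 260] [ 0.655  1.657 -0.483]
```

It is gripped, but near the tips (tips at about 161, bar centre at 172). I'll regrip 9 mm lower for a safer hold.

Emit:
{"name": "send_rows", "arguments": {
  "series": [
    {"offset": [0,0,0],"rotation": [0,0,0]},
    {"offset": [0,0,0],"rotation": [0,0,0]},
    {"offset": [0,0,0],"rotation": [0,0,0]},
    {"offset": [0,0,0.01],"rotation": [0,0,0]},
    {"offset": [0,0,0.02],"rotation": [0,0,0]},
    {"offset": [0,0,0.03],"rotation": [0,0,0]},
    {"offset": [0,0,0.036],"rotation": [0,0,0]},
    {"offset": [0,0,0.036],"rotation": [0,0,0]}
  ],
  "gripper": 0
}}

```text
clock: 6.3
ee_pos: [544.0, 180.4, 129.4]
orientation: [180.0, 0.0, -16.2]
force: [0.7, -0.2, 0.2]
opening: 0.5
finger_force: 0.0
```

Emit:
{"name": "send_rows", "arguments": {
  "series": [
    {"offset": [0,0,0],"rotation": [0,0,0]},
    {"offset": [0,0,0],"rotation": [0,0,0]},
    {"offset": [0,0,0],"rotation": [0,0,0]},
    {"offset": [0,0,0],"rotation": [0,0,0]},
    {"offset": [0,0,0],"rotation": [0,0,0]},
    {"offset": [0,0,0],"rotation": [0,0,0]},
    {"offset": [0,0,0],"rotation": [0,0,0]},
    {"offset": [0,0,0],"rotation": [0,0,0]}
  ],
  "gripper": -1,
  "force": 70
}}

```text
clock: 6.97
ee_pos: [544.5, 180.6, 130.2]
orientation: [-180.0, -0.0, -16.2]
force: [-0.3, 0.3, 3.1]
opening: 0.141
finger_force: 68.1
```

Emit:
{"name": "send_rows", "arguments": {
  "series": [
    {"offset": [0,0,-0.03],"rotation": [0,0,0]},
    {"offset": [0,0,-0.08],"rotation": [0,0,0]},
    {"offset": [0,0,-0.14],"rotation": [0,0,0]},
    {"offset": [0,0,-0.2],"rotation": [0,0,0]},
    {"offset": [0,0,-0.26],"rotation": [0,0,0]},
    {"offset": [0,0,-0.32],"rotation": [0,0,0]},
    {"offset": [0,0,-0.38],"rotation": [0,0,0]},
    {"offset": [0,0,-0.44],"rotation": [0,0,0]}
  ]
}}

```text
clock: 7.63
ee_pos: [543.9, 180.4, 240.8]
orientation: [180.0, 0.0, -16.2]
force: [1.2, 0.8, -2.9]
opening: 0.14
finger_force: 68.1
```

Emit:
{"name": "send_rows", "arguments": {
  "series": [
    {"offset": [0,0,-0.04],"rotation": [0,0,0]},
    {"offset": [0,0,-0.07],"rotation": [0,0,0]},
    {"offset": [0,0,-0.1],"rotation": [0,0,0]},
    {"offset": [0,0,-0.1],"rotation": [0,0,0]},
    {"offset": [0,0,-0.1],"rotation": [0,0,0]},
    {"offset": [0,0,-0.1],"rotation": [0,0,0]},
    {"offset": [0,0,-0.1],"rotation": [0,0,0]},
    {"offset": [0,0,-0.1],"rotation": [0,0,0]}
  ]
}}

```text
clock: 8.3
ee_pos: [544.0, 180.4, 264.3]
orientation: [180.0, 0.1, -16.2]
force: [-0.1, -0.4, -2.4]
opening: 0.141
finger_force: 68.2
```

```bash
python3 - <<'E'
from to import *
c,W=cam('scene'); cv2.imwrite('pics/s4.png',cv2.resize(c['img'][0:240,230:480],None,fx=2,fy=2)); np.savez('s4.npz',W=W,img=c['img'])
to([586,-263,268])
E
```

```text
pos [544.1 180.4 264.4] rpy [180.    0.  -16.2] F [ 0.9 -0.5 -1.9] t 8.35 q [ 18.  13.  97.   0.  70. 124.]
shares to [586, -263, 268] [ 0.657  1.656 -0.014]
```

View pics/s4.png

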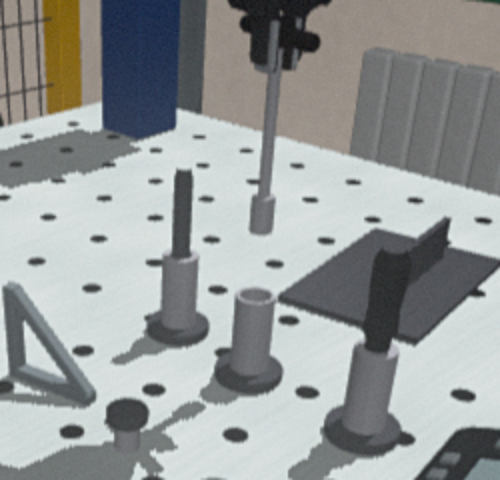

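The wrench is out and upright, with its foot at (261,215) in the crop and the bar in the fingers. Now I'll measure the foot for the transfer.

```bash
python3 - <<'E'
from to import *
W=np.load('s4.npz')['W']
for x,y in [(261,205),(261,215),(261,228),(265,170),(270,110)]:
    p=W[y//2-1:y//2+2,x//2+229:x//2+232].reshape(-1,3); print(y,np.nanmedian(p,0).round(0))
E
```

```text
205 [549. 173. 175.]
215 [551. 173. 166.]
228 [551. 174. 154.]
170 [548. 177. 202.]
110 [548. 177. 250.]
```

Emit:
{"name": "send_rows", "arguments": {
  "series": [
    {"offset": [0.02,0.05,0],"rotation": [0,0,0]},
    {"offset": [0.06,0.15,0],"rotation": [0,0,0]},
    {"offset": [0.1,0.26,0],"rotation": [0,0,0]},
    {"offset": [0.15,0.37,0],"rotation": [0,0,0]},
    {"offset": [0.2,0.49,0],"rotation": [0,0,0]},
    {"offset": [0.24,0.61,0],"rotation": [0,0,0]},
    {"offset": [0.29,0.72,0],"rotation": [0,0,0]},
    {"offset": [0.33,0.83,0],"rotation": [0,0,0]}
  ]
}}

```text
clock: 9.02
ee_pos: [565.4, -44.1, 264.9]
orientation: [180.0, -0.0, -16.2]
force: [0.3, 0.2, -2.0]
opening: 0.136
finger_force: 68.3
```

Emit:
{"name": "send_rows", "arguments": {
  "series": [
    {"offset": [0.05,0.12,0],"rotation": [0,0,0]},
    {"offset": [0.1,0.24,0],"rotation": [0,0,0]},
    {"offset": [0.14,0.36,0],"rotation": [0,0,0]},
    {"offset": [0.19,0.47,0],"rotation": [0,0,0]},
    {"offset": [0.23,0.58,0],"rotation": [0,0,0]},
    {"offset": [0.27,0.69,0],"rotation": [0,0,0]},
    {"offset": [0.3,0.77,0],"rotation": [0,0,0]},
    {"offset": [0.33,0.82,0],"rotation": [0,0,0]}
  ]
}}

```text
clock: 9.68
ee_pos: [586.6, -264.6, 264.7]
orientation: [180.0, 0.0, -16.3]
force: [0.1, 0.3, -1.2]
opening: 0.139
finger_force: 68.3
```

Emit:
{"name": "send_rows", "arguments": {
  "series": [
    {"offset": [0,0,0],"rotation": [0,0,0]},
    {"offset": [0,0,0],"rotation": [0,0,0]},
    {"offset": [0,0,0],"rotation": [0,0,0]},
    {"offset": [0,0,0],"rotation": [0,0,0]},
    {"offset": [0,0,0],"rotation": [0,0,0]},
    {"offset": [0,0,0],"rotation": [0,0,0]},
    {"offset": [0,0,0],"rotation": [0,0,0]},
    {"offset": [0,0,0],"rotation": [0,0,0]}
  ]
}}

```text
clock: 10.35
ee_pos: [587.6, -261.3, 265.1]
orientation: [-180.0, -0.0, -16.2]
force: [-0.1, -0.3, -2.2]
opening: 0.138
finger_force: 68.3
```

```bash
python3 - <<'E'
from to import *
c,W=cam('scene'); cv2.imwrite('pics/s5.png',c['img'])
to([586,-263,268])
X,Y,Z=np.moveaxis(W,-1,0)
for lo,hi in((140,180),(185,250)):
    s=W[(abs(X-586)<60)&(abs(Y+263)<60)&(Z>lo)&(Z<hi)]
    print(len(s),np.median(s,0) if len(s) else '',s.min(0) if len(s) else '',s.max(0) if len(s) else '')
E
```

```text
pos [ 587.6 -261.4  265.1] rpy [180.   -0.  -16.2] F [-0.1 -0.9 -2.1] t 10.4 q [-24.  20.  88.   0.  72.  82.]
shares to [586, -263, 268] [-0.004  0.008 -0.012]
532 [ 596.04721283 -263.76099618  166.62689438] [ 578.45333881 -270.93723508  147.19959625] [ 600.1912511  -250.66003332  179.99324493]
569 [ 592.28265367 -262.21513365  219.55143441] [ 586.18297281 -265.99627692  185.218999  ] [ 594.76063285 -255.4865661   249.90833004]
```

View pics/s5.png

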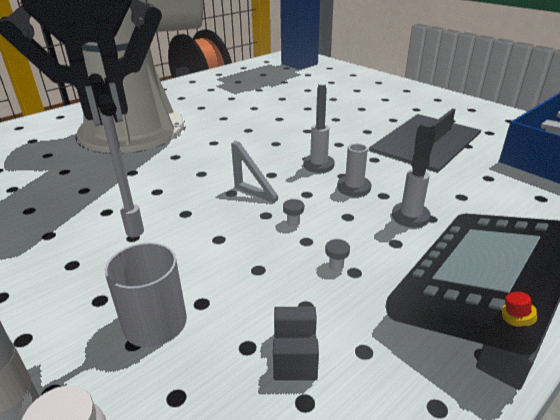

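The wrench hangs straight over the can, foot at (132,222), bottom at about z=147. I'll lower it 135 mm.

Emit:
{"name": "send_rows", "arguments": {
  "series": [
    {"offset": [0,0,0.03],"rotation": [0,0,0]},
    {"offset": [0,0,0.07],"rotation": [0,0,0]},
    {"offset": [0,0,0.11],"rotation": [0,0,0]},
    {"offset": [0,0,0.15],"rotation": [0,0,0]},
    {"offset": [0,0,0.19],"rotation": [0,0,0]},
    {"offset": [0,0,0.23],"rotation": [0,0,0]},
    {"offset": [0,0,0.27],"rotation": [0,0,0]},
    {"offset": [0,0,0.3],"rotation": [0,0,0]}
  ]
}}

```text
clock: 11.07
ee_pos: [587.1, -261.5, 188.3]
orientation: [-180.0, 0.1, -16.2]
force: [0.0, -1.0, -1.9]
opening: 0.14
finger_force: 68.3
```

Emit:
{"name": "send_rows", "arguments": {
  "series": [
    {"offset": [0,0,0.04],"rotation": [0,0,0]},
    {"offset": [0,0,0.08],"rotation": [0,0,0]},
    {"offset": [0,0,0.12],"rotation": [0,0,0]},
    {"offset": [0,0,0.16],"rotation": [0,0,0]},
    {"offset": [0,0,0.19],"rotation": [0,0,0]},
    {"offset": [0,0,0.22],"rotation": [0,0,0]},
    {"offset": [0,0,0.24],"rotation": [0,0,0]},
    {"offset": [0,0,0.24],"rotation": [0,0,0]}
  ]
}}

```text
clock: 11.73
ee_pos: [586.9, -261.4, 128.7]
orientation: [-180.0, 0.1, -16.2]
force: [0.4, -0.5, -2.6]
opening: 0.142
finger_force: 68.3
```

Emit:
{"name": "send_rows", "arguments": {
  "series": [
    {"offset": [0,0,0.01],"rotation": [0,0,0]},
    {"offset": [0,0,0.02],"rotation": [0,0,0]},
    {"offset": [0,0,0.02],"rotation": [0,0,0]},
    {"offset": [0,0,0.02],"rotation": [0,0,0]},
    {"offset": [0,0,0.02],"rotation": [0,0,0]},
    {"offset": [0,0,0.02],"rotation": [0,0,0]},
    {"offset": [0,0,0.02],"rotation": [0,0,0]},
    {"offset": [0,0,0.02],"rotation": [0,0,0]}
  ]
}}

```text
clock: 12.4
ee_pos: [587.6, -261.7, 125.1]
orientation: [180.0, -0.0, -16.2]
force: [-0.9, -0.3, -1.3]
opening: 0.142
finger_force: 68.3
```

Emit:
{"name": "send_rows", "arguments": {
  "series": [
    {"offset": [0,0,0],"rotation": [0,0,0]},
    {"offset": [0,0,0],"rotation": [0,0,0]},
    {"offset": [0,0,0],"rotation": [0,0,0]},
    {"offset": [0,0,0],"rotation": [0,0,0]},
    {"offset": [0,0,0],"rotation": [0,0,0]},
    {"offset": [0,0,-0.02],"rotation": [0,0,0]},
    {"offset": [0,0,-0.05],"rotation": [0,0,0]},
    {"offset": [0,0,-0.1],"rotation": [0,0,0]}
  ],
  "gripper": 1
}}

```text
clock: 13.07
ee_pos: [586.9, -261.4, 150.0]
orientation: [-180.0, 0.1, -16.2]
force: [0.6, -1.0, -0.8]
opening: 0.999
finger_force: 0.0
```

Emit:
{"name": "send_rows", "arguments": {
  "series": [
    {"offset": [0,0,-0.06],"rotation": [0,0,0]},
    {"offset": [0,0,-0.12],"rotation": [0,0,0]},
    {"offset": [0,0,-0.18],"rotation": [0,0,0]},
    {"offset": [0,0,-0.24],"rotation": [0,0,0]},
    {"offset": [0,0,-0.3],"rotation": [0,0,0]},
    {"offset": [0,0,-0.36],"rotation": [0,0,0]},
    {"offset": [0,0,-0.4],"rotation": [0,0,0]},
    {"offset": [0,0,-0.4],"rotation": [0,0,0]}
  ]
}}

```text
clock: 13.73
ee_pos: [588.8, -262.2, 253.6]
orientation: [180.0, -0.3, -16.2]
force: [-0.2, -0.0, 0.1]
opening: 1.0
finger_force: 0.0
```

```bash
python3 - <<'E'
from to import *
c,W=cam('scene'); cv2.imwrite('pics/s6.png',c['img'])
to([586,-263,268])
E
```

```text
pos [ 588.2 -262.   251.8] rpy [180.   -0.2 -16.2] F [ 1.1 -0.4 -0.5] t 13.7833 q [-24.  20.  89.  -0.  71.  82.]
shares to [586, -263, 268] [-0.007  0.006 -0.065]
```

View pics/s6.png

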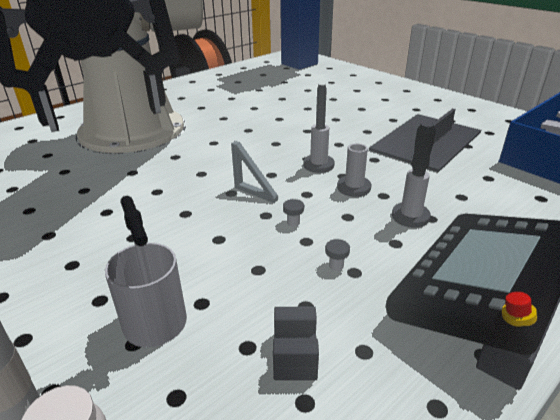

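The wrench stands in the can with its crossbar at (133,220). The gripper is clear and the bystanders are in their holders. I'll settle briefly, check it is at rest and hand in.

Emit:
{"name": "send_rows", "arguments": {
  "series": [
    {"offset": [0,0,0],"rotation": [0,0,0]},
    {"offset": [0,0,0],"rotation": [0,0,0]},
    {"offset": [0,0,0],"rotation": [0,0,0]},
    {"offset": [0,0,0],"rotation": [0,0,0]},
    {"offset": [0,0,0],"rotation": [0,0,0]},
    {"offset": [0,0,0],"rotation": [0,0,0]},
    {"offset": [0,0,0],"rotation": [0,0,0]},
    {"offset": [0,0,0],"rotation": [0,0,0]}
  ]
}}

```text
clock: 14.45
ee_pos: [587.5, -261.6, 249.9]
orientation: [-180.0, 0.0, -16.2]
force: [0.1, 0.4, -0.3]
opening: 0.997
finger_force: 0.0
```

```bash
python3 - <<'E'
from h import *
P=[]
for i in range(2):
    c,W=cam('scene'); X,Y,Z=np.moveaxis(W,-1,0)
    s=W[(abs(X-586)<100)&(abs(Y+263)<100)&(Z>115)&(Z<195)]; P.append(np.median(s,0)); print(len(s),P[-1],s.min(0),s.max(0))
if np.linalg.norm(P[0]-P[1])<2: print(manip.hand_in())
E
```

```text
830 [ 594.16463221 -263.3901027   169.8444756 ] [ 546.33188333 -277.78475862  115.24346071] [ 633.51393474 -241.93065589  173.66340345]
824 [ 594.91318983 -263.87519377  169.92777563] [ 546.07868919 -278.33293028  115.05534223] [ 633.77723512 -243.57458233  173.53271232]
the job is handed in; nothing more can be done
None
```

The wrench is standing upright and at rest in the can, the screwdriver and chisel look undisturbed in their holders, and the job was handed in at about 14.6 s (no verdict was returned).

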